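# Fresh desiccant in, then snap the dark box shut

## Task

The dark store box of assay strips is going back on the shelf: stand the white desiccant canister upright on the floor of the box's open bay (set it down, do not drop it), then slide the box's lid along its channel and over the small ridge at the end until it snaps fully home against the box's end wall. Ease it home and stop there, without shoving the box hard into the stop of its bench frame; keep the box standing flat in the frame, and leave the other things on the bench where they are.

Things in the scene. Friction and masses are not known exactly. Their poses are not given: they have to be found in the camera images.
- frame: Low aluminium frame fixed round the dark box. Origin on the bench; x points to its end with the tall stop, the way the lid closes. 128 mm wide inside; rails 12 mm high, -x rail 10 mm (inner face x -99 mm). The stop, 34 mm high, faced with soft rubber (4 N/mm), is adjustable: its face is clamped anywhere from x +98 to +128 mm. It takes the push as the lid closes; over 25 N there is too much.
- box: Dark grey plastic box, 190 (x) x 124 (y) x 62 mm high, 0.5 to 1 kg, loose on the bench in the frame, with 3 to 32 mm of room between its +x end and the stop: 3 to 7 N slides it, so when the lid meets the ridge the box goes along with it until it stands against the stop; only then does the lid climb the ridge. Origin at the middle of its underside, z up, x the way the lid closes.
- box_bay (a point): Middle of the floor of the box's empty bay, 32 mm to +x of the box's origin and 6 mm above its underside; axes as the box. Put the canister about here, upright. The bay is 104 mm wide (y), from x -5 to +85 mm of the box, 46 mm deep below the channel; a bracket under the ridge fills x +69 to +85 mm, y within 24 mm, at 36 to 44 mm height. Lip tops are 62 mm above the box's underside.
- lid: Grey plastic sliding lid, 180 (x) x 114 (y) x 5 mm, 130 g, already in the channel, drawn out 80 to 90 mm towards the box's -x. Origin at the middle of the plate's underside, axes as the box. Fully home its +x edge touches the end stop: origin at x -5, y 0, z +52 mm in the box's frame, rear edge flush with the box's open end.
- lid_rib (a point): Top middle of the finger rib that stands across the lid near its rear end: 67 mm to -x of the lid's origin, 26 mm above the plate's underside. The rib is 12 mm thick (x), 50 mm long (y), 21 mm high above the lid's top face; the lid's plate goes on 17 mm behind it.
- canister: White desiccant canister, a plain upright cylinder 30 mm in diameter and 36 mm high, about 30 g, with a ring of tiny holes in its flat top; the only short cylinder without a neck or screw cap. Origin at the centre of its underside, z up.
- jar: Bystander: white screw-cap jar, 42 mm in diameter, 50 mm high. Origin under its centre.
- dropper: Bystander: slim white capped bottle, 28 mm in diameter, 66 mm high. Origin under its centre.
- plate: Bystander: white 96-well plate, 128 x 86 x 14 mm. Origin under its centre.
- trough: Bystander: white open reagent trough, 130 x 45 x 26 mm. Origin under its centre.
- tuberack: Bystander: pale grey rack with small tubes, 100 x 62 x 42 mm. Origin under its centre.
- pipette: Bystander: hand pipette lying down, 290 mm long over all (x -164 to +125 mm), 26 mm wide, 28 mm high. Origin on the bench, near its middle; x towards its nose.
- strip: Bystander: single white 8-well strip, 80 x 9 x 10 mm, lying flat. Origin under its centre.
- box_stop (a point): Middle of the inner face of the box's +x end wall at the lid's height, x +85, z +54.5 mm in the box's frame: the lid's end stop. The wall is 10 mm thick, 62 mm high. The box's -x end is open for the lid. The channel: ledges at 52 mm height under lips that leave 104 mm open between them; the lid has about 1 mm play up, down and to each side.
- box_ridge (a point): Top middle of the small sprung ridge that lies across the box under the lid's path, at x +79, z +51.5 mm in the box's frame, y within 22 mm. The bead under the lid's leading edge meets it about 7 mm before home, needs about 9 to 13 N to climb it, passes the crest 3 mm before home and then snaps down behind it; the push falls away and rises again at the end stop.

How it is judged:
By the outcome, as a careful person would: the job done as asked, in the order asked, and still so for the second after the job is handed in, with the robot touching nothing.
It also fails if it takes over 56 s, if anything falls off the work surface, if the arm or the gripper's body presses on something with over 40 N, if the wrist force passes 120 N, or if a joint passes its speed limit or range.

## Robot

A 7-joint arm with a two-finger parallel gripper is mounted at the origin on the work surface. World frame = base frame: x ahead of the robot, y to its left, z up, the work surface at z = 0. Lengths are in m, angles in rad, forces in N, time in s.
With the tool pointing down it reaches from about 0.35 to 0.775 m from the base axis. Payload 3.1 kg.
Tool frame: the origin (TCP) lies on the centre line of the jaws, within the pads' length; the fingertips stand 17 mm ahead of it and the grasp point (between the pads) lies 2 mm behind it (ctrl.nose_length is the distance from the TCP to the fingertips, in m); y points along the fingers, z is the direction in which the jaws open and shut, and the axes are right-handed (so a half turn about y gives the same grasp; the last joint's range is limited). The gripper opens to 85 mm and grips with 20 to 120 N. Pads are 22 mm wide; open, the fingers measure 114 mm over their backs; the gripper's body (76 mm by 85 mm) begins 54 mm behind the grasp point. The pads swing forward as they close: fully open they stand 13 mm farther back than shut.
Start: joints at [-0.042, 0.311, 0.014, 1.512, -0.004, 1.319, -0.027], TCP at [0.55, 0, 0.248] pointing down, gripper open.
Joint ranges: [-2.7, 2.7], [-0.3, 1.91], [-1.27, 1.3], [0.12, 2.57], [-1.44, 4.58], [0.2, 2.03], [-3.05, 3.05]. Speed limits (rad/s): [2.79, 2.79, 3.14, 3.14, 3.14, 3.14, 3.14].

## Interface

Orientations are given as a rotation vector (axis times angle).
In Python, from plant import status, imaging, ctrl gives the robot as it stands.
- The arm moves only by the tool play_rows, never from a script. Its argument "motion" is a list of rows, each a list of 7 numbers: the shift along the world's x, y, z as a fraction of full scale, then the turn, a rotation vector about the world's x, y, z as a fraction of full scale, then the closure, from 0 (fully open) to 1 (shut). In form: [[tx, ty, tz, wx, wy, wz, fingers], ...]. A call has 1 to 20 rows; each row shifts and turns the commanded pose from where the row before left it; what a row does not reach is not made up. Full scale, the value 1, is 0.5 m for a shift and 180 degrees for a turn. A row lasts 1/10 s, in which the tool goes at most 50 mm and 8.59 degrees, less where a joint would pass 70% of its speed; a pose out of reach is approached as far as the arm can. A call with a number of a shift or a turn outside -1 to 1 is refused whole. A call with a gripper value outside its range is refused whole. The fingers move at their own pace and stop on an object; "grip_force" is the grip in N (left out, the last holds). Time passes only in rows, so rows that do not move let the fingers close. It gives the time, the measured TCP pose, the force and the opening at its end, in the units of the state.
- status.state(): the state, without advancing time (a new reading comes with each control period).
- imaging.camera(name): name is "scene" or "side" or "wrist"; returns the picture (420x560x3 uint8, red, green, blue); there is no depth.
- imaging.camera_params(name): a dict with "K" (3x3 intrinsics, pixels), "R" (3x3) and "t" (3): a world point X has camera coordinates R X + t. Camera axes: x right, y down, z forward; pixel columns grow to the right and rows downward; lengths in m; the calibration is good to about 2 mm. A picture is of the moment at which its call begins: read the wrist's pose just before it. camera_params takes no time and is no camera call; for the wrist camera it gives the pose at the moment of the call.
- ctrl.finish_job(): hands the job in, once; it reports no verdict.
The state is a dict: "time_s": time; "q": joint angles; "dq": joint speeds; "tau": joint torques, N m; "tcp_pos": TCP position; "tool_rot": TCP orientation; "contact_force": force on the tool from outside, world axes, zero at the start; "wrist_torque": the same for the moment, N m; "gripper_width": finger opening in m.
Only numpy, scipy, OpenCV 4.12 (cv2) and the standard library are available. Lean on these libraries where they do the work, as an engineer would, in place of code of your own. Each camera call takes 0.05 s, during which the arm holds its last target.

## Working session

There is one attempt and no reset: what is moved stays moved. The work goes in short steps, Python scripts to look and compute and a tool call to move; the robot and the scene stay as the last step left them, time stands still between calls to the robot, and variables do not carry over. Pictures are saved under pics/ and viewed, and the job is handed in when it is done.

Besides the shell and the picture viewer there is one more tool, called after "Call:" by a JSON object that holds its "op" and its "data". play_rows: Moves the arm, as the interface text tells. Its arguments: {"type":"object","properties":{"motion":{"type":"array","items":{"type":"array","items":{"type":"number","minimum":-1,"maximum":1}}},"grip_force":{"type":"number"}},"required":["motion"]}

```bash
ls; mkdir -p pics
python3 - <<'E'
from plant import status, imaging, ctrl
import cv2, numpy as np
s=status.state();print({k:np.round(v,3).tolist() for k,v in s.items()}, ctrl.nose_length)
for n in ["scene","side","wrist"]:
    p=imaging.camera_params(n)
    im=imaging.camera(n)
    cv2.imwrite(f"pics/{n}0.png",im[:,:,::-1])
    print(n,np.round(p["K"],1).tolist(),np.round(p["R"],4).tolist(),np.round(p["t"],4).tolist())
E
```

```text
pics
{'time_s': 0.0, 'q': [-0.042, 0.312, 0.014, 1.513, -0.004, 1.319, -0.027], 'dq': [-0.001, 0.002, -0.0, 0.002, 0.001, -0.001, -0.0], 'tau': [-0.001, -37.991, 0.146, -23.059, 0.012, 0.014, 0.0], 'tcp_pos': [0.549, 0.0, 0.247], 'tool_rot': [-1.211, 1.211, -1.208], 'contact_force': [0.096, 0.598, -0.399], 'wrist_torque': [-0.035, -0.016, 0.014], 'gripper_width': 0.085} 0.017
scene [[500.7, 0.0, 279.1], [0.0, 500.7, 210.9], [0.0, 0.0, 1.0]] [[0.8777, 0.4792, 0.0068], [0.3704, -0.6693, -0.644], [-0.3041, 0.5678, -0.765]] [-0.4703, -0.1208, 1.3773]
side [[385.6, 0.0, 276.6], [0.0, 385.6, 207.8], [0.0, 0.0, 1.0]] [[0.8573, -0.5147, -0.0101], [-0.3528, -0.5732, -0.7396], [0.3748, 0.6376, -0.673]] [-0.4131, 0.2563, 0.7249]
wrist [[306.1, 0.0, 278.3], [0.0, 306.1, 209.0], [0.0, 0.0, 1.0]] [[1.0, -0.0017, -0.0025], [-0.0009, -0.9508, 0.3099], [-0.0029, -0.3099, -0.9508]] [-0.5496, -0.04, 0.3811]
```

View pics/scene0.png

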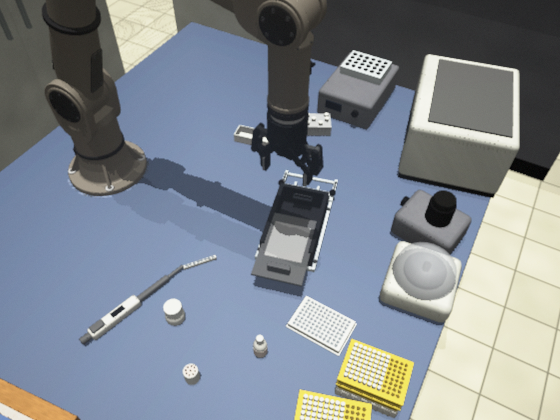

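View pics/side0.png

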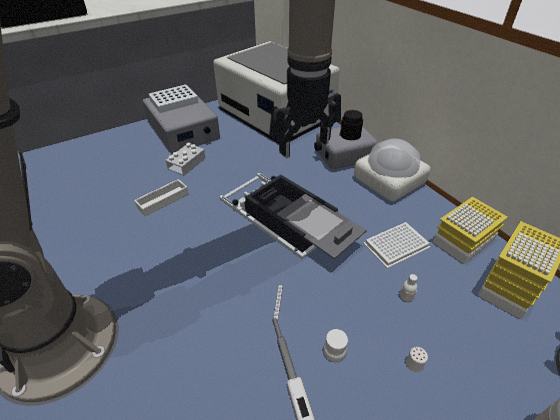

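View pics/wrist0.png

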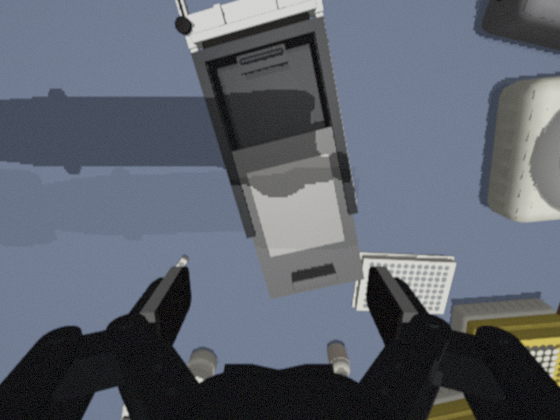

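The canister (ring of holes) is at (191,373) in scene and (418,358) in side. The box lies with its closing direction about +y, and the stop is at the far end. I'll zoom in for measuring.

```bash
cat > h.py <<'E'
import numpy as np, cv2
from plant import status, imaging, ctrl
def ray(p,uv):
    K,R,t=(np.array(p[k]) for k in "KRt")
    d=R.T@np.linalg.solve(K,[uv[0],uv[1],1.]); return -R.T@t, d/np.linalg.norm(d)
def onplane(p,uv,z):
    o,d=ray(p,uv); return o+d*(z-o[2])/d[2]
def proj(p,X):
    K,R,t=(np.array(p[k]) for k in "KRt"); c=K@(R@np.array(X)+t); return c[:2]/c[2]
def tri(ps,uvs):
    A=np.zeros((3,3));b=np.zeros(3)
    for p,uv in zip(ps,uvs):
        o,d=ray(p,uv);M=np.eye(3)-np.outer(d,d);A+=M;b+=M@o
    return np.linalg.solve(A,b)
def crop(f,out,x0,y0,x1,y1,s):
    im=cv2.imread(f)[y0:y1,x0:x1]; cv2.imwrite(out,cv2.resize(im,None,fx=s,fy=s,interpolation=cv2.INTER_CUBIC))
E
python3 - <<'E'
from h import *
crop("pics/wrist0.png","pics/w0box.png",170,0,380,310,1.9)
crop("pics/scene0.png","pics/s0can.png",160,350,220,400,8)
crop("pics/side0.png","pics/d0can.png",390,335,450,385,8)
crop("pics/scene0.png","pics/s0box.png",240,165,350,300,4.4)
ps=[imaging.camera_params("scene"),imaging.camera_params("side")]
X=tri(ps,[(191,370),(418,353)]);print(X,[proj(p,X) for p in ps])
w=imaging.camera_params("wrist")
for n,uv,z in [("rib",(314,272),.026+.052),("",(258,55),.0515),("cornL",(194,50),.062),("cornR",(322,18),.062)]: print(n,onplane(w,uv,z))
E
```

```text
[ 0.5446722  -0.3730512   0.03452403] [array([191.25499966, 369.58452367]), array([418.32709755, 353.47740118])]
rib [ 0.58855722 -0.08937314  0.078     ]
 [0.53072838 0.1281651  0.0515    ]
cornL [0.47284074 0.13082474 0.062     ]
cornR [0.58896778 0.15618063 0.062     ]
```

View pics/w0box.png

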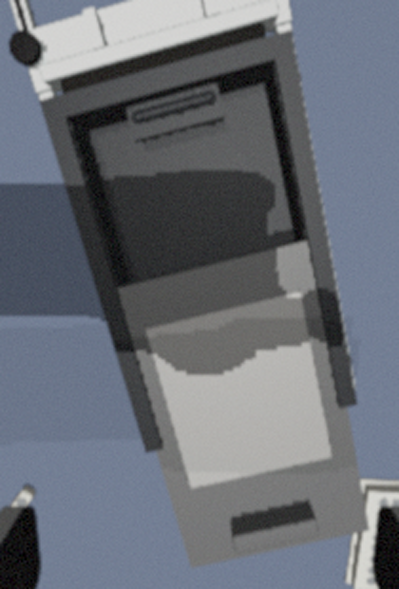

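View pics/s0can.png

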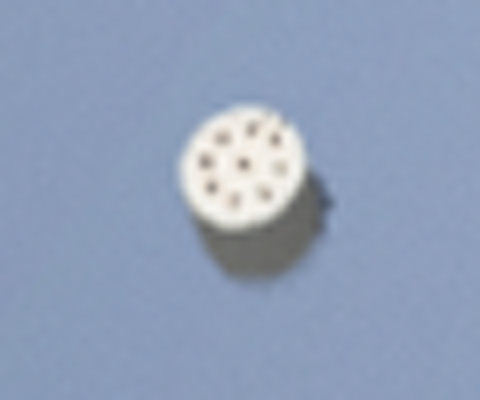

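View pics/d0can.png

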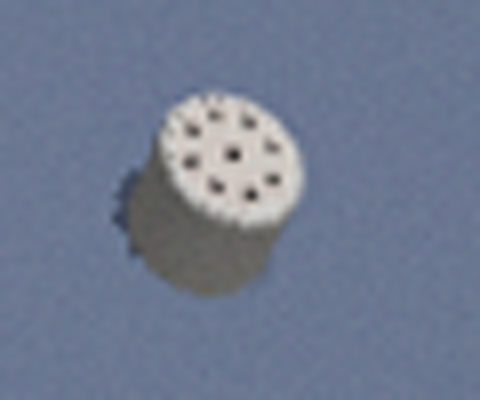

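View pics/s0box.png

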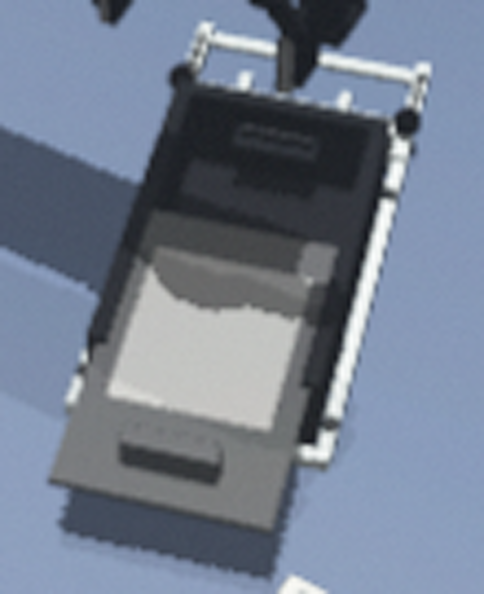

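Canister top centre measured at scene (190.4,370.5) and side (419.1,354.4). In wrist, the box's outer top corners are about (193,53), (323,20), (249,237) and (354,213).

Run:
```python
from h import *
from scipy.spatial.transform import Rotation as Ro
ps=[imaging.camera_params("scene"),imaging.camera_params("side")]
X=tri(ps,[(190.4,370.5),(419.1,354.4)]);print("can",X.round(4),onplane(ps[0],(190.4,370.5),.036).round(4),onplane(ps[1],(419.1,354.4),.036).round(4))
w=imaging.camera_params("wrist")
f=lambda x,y:(170+x/1.9-.25,y/1.9-.25)
P={k:onplane(w,f(*v[:2]),v[2]) for k,v in dict(TL=(43,100,.062),TR=(290,38,.062),BL=(152,451,.062),BR=(350,405,.062),LBL=(191,565,.057),LBR=(365,528,.057),LFL=(118,288,.057),LFR=(309,240,.057),S1=(48,92,.034),S2=(285,25,.034),ribL=(232,521,.078),ribR=(312,502,.078)).items()}
for k,v in P.items(): print(k,v.round(4))
def yaw(a,b): d=P[b]-P[a]; return np.degrees(np.arctan2(d[1],d[0])).round(2),np.linalg.norm(d).round(4)
for a,b in [("TL","TR"),("BL","BR"),("BL","TL"),("BR","TR"),("LBL","LBR"),("LFL","LFR"),("LBL","LFL"),("LBR","LFR"),("ribL","ribR")]: print(a,b,yaw(a,b))
print(Ro.from_rotvec(status.state()["tool_rot"]).as_matrix().round(3))
for n,uv,z in [("jar",(173,304),.05),("drop",(260,337),.066)]: print(n,onplane(ps[0],uv,z).round(3))
```

```text
can [ 0.5444 -0.3752  0.0348] [ 0.5448 -0.3758  0.036 ] [ 0.5437 -0.3753  0.036 ]
TL [0.4712 0.1289 0.062 ]
TR [0.5894 0.1548 0.062 ]
BL [ 0.5182 -0.0551  0.062 ]
BR [ 0.6311 -0.0269  0.062 ]
LBL [ 0.5399 -0.1353  0.057 ]
LBR [ 0.6476 -0.1088  0.057 ]
LFL [0.5023 0.0382 0.057 ]
LFR [0.604 0.063 0.057]
S1 [0.467  0.1371 0.034 ]
S2 [0.5901 0.1674 0.034 ]
ribL [ 0.5645 -0.0918  0.078 ]
ribR [ 0.6097 -0.0796  0.078 ]
TL TR (np.float64(12.39), np.float64(0.121))
BL BR (np.float64(13.99), np.float64(0.1163))
BL TL (np.float64(104.35), np.float64(0.1898))
BR TR (np.float64(102.92), np.float64(0.1865))
LBL LBR (np.float64(13.82), np.float64(0.1109))
LFL LFR (np.float64(13.74), np.float64(0.1047))
LBL LFL (np.float64(102.25), np.float64(0.1775))
LBR LFR (np.float64(104.25), np.float64(0.1773))
ribL ribR (np.float64(15.05), np.float64(0.0469))
[[ 0.    -0.002  1.   ]
 [-1.    -0.     0.   ]
 [ 0.    -1.    -0.002]]
jar [ 0.435 -0.279  0.05 ]
drop [ 0.636 -0.262  0.066]
```

Call:
{"op": "play_rows", "data": {"motion": [[-0.001,-0.04,0,0,0,0.0375,0],[-0.001,-0.08,0,0,0,0.0375,0],[-0.001,-0.09,0,0,0,0,0],[-0.001,-0.09,0,0,0,0,0],[-0.001,-0.09,-0.02,0,0,0,0.2],[-0.001,-0.09,-0.03,0,0,0,0.2],[-0.001,-0.09,-0.04,0,0,0,0.2],[-0.001,-0.09,-0.05,0,0,0,0.2],[-0.001,-0.06,-0.04,0,0,0,0.2],[-0.001,-0.03,-0.02,0,0,0,0.2],[0,0,0,0,0,0,0.2]], "grip_force": 20}}

```text
time_s: 1.25
tcp_pos: [0.5426, -0.3755, 0.1465]
tool_rot: [-1.312, 1.041, -1.034]
contact_force: [0.3, 0.5, -0.0]
gripper_width: 0.0682
```

Run:
```python
from h import *
s=status.state();print(s["tcp_pos"],s["gripper_width"])
w=imaging.camera_params("wrist");im=imaging.camera("wrist");cv2.imwrite("pics/w1.png",im[:,:,::-1])
print(proj(w,[.5443,-.3754,.036]))
np.save("w1.npy",w,allow_pickle=True)
```

```text
[ 0.54260743 -0.37552437  0.14645388] 0.06815913250579096
[280.19939425 211.73644823]
```

View pics/w1.png

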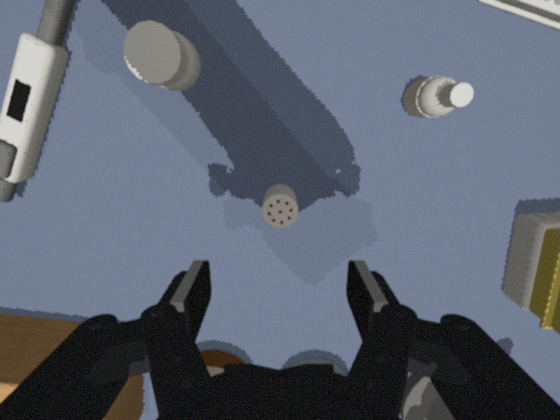

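The canister top shows at (281,210), within 2 px of the prediction. I'll descend and grasp.

Call:
{"op": "play_rows", "data": {"motion": [[0.003,0.001,-0.04,0,0,0,0.2],[0,0,-0.06,0,0,0,0.2],[0,0,-0.06,0,0,0,0.2],[0,0,-0.045,0,0,0,0.2],[0,0,-0.02,0,0,0,0.2],[0,0,-0.008,0,0,0,0.2],[0,0,0,0,0,0,0.2],[0,0,0,0,0,0,0.4],[0,0,0,0,0,0,0.6],[0,0,0,0,0,0,0.7],[0,0,0,0,0,0,0.8],[0,0,0,0,0,0,0.8],[0,0,0,0,0,0,0.8]], "grip_force": 25}}

```text
time_s: 2.6
tcp_pos: [0.5472, -0.3739, 0.0339]
tool_rot: [-1.311, 1.032, -1.036]
contact_force: [-0.9, 1.4, 5.8]
gripper_width: 0.0281
```

Run:
```python
from h import *
for n in ["scene","side","wrist"]:
    cv2.imwrite(f"pics/{n}2.png",imaging.camera(n)[:,:,::-1])
s=status.state();print(s["tcp_pos"],s["gripper_width"],s["contact_force"])
crop("pics/scene2.png","pics/s2c.png",140,330,240,410,5)
crop("pics/side2.png","pics/d2c.png",370,310,470,390,5)
a=cv2.imread("pics/s2c.png");b=cv2.imread("pics/d2c.png");cv2.imwrite("pics/c2.png",cv2.resize(np.hstack([a,b]),(800,320)))
```

```text
[ 0.54724284 -0.37380999  0.0339387 ] 0.028105949557746923 [-1.00420844 -0.68225775  5.3802452 ]
```

View pics/c2.png

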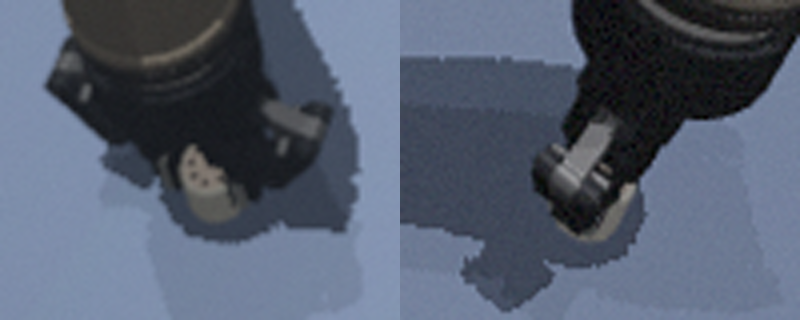

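View pics/wrist2.png

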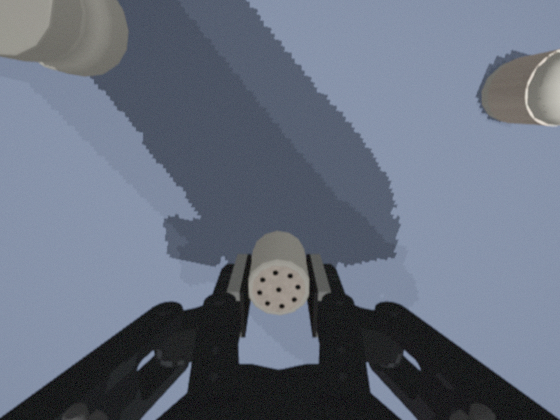

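The canister is held between the pads and upright; its top is at (279,287) in the wrist view. I'll lift and carry it over the bay.

Call:
{"op": "play_rows", "data": {"motion": [[0,0,0.02,0,0,0,0.8],[0,0,0.04,0,0,0,0.8],[0,0,0.06,0,0,0,0.8],[0,0,0.06,0,0,0,0.8],[0,0.01,0.06,0,0,0,0.8],[0,0.03,0.04,0,0,0,0.8],[0,0.06,0.012,0,0,0,0.8],[0,0.09,0,0,0,0,0.8],[0,0.09,0,0,0,0,0.8],[0,0.09,0,0,0,0,0.8],[0,0.09,0,0,0,0,0.8],[0,0.09,0,0,0,0,0.8],[0,0.09,0,0,0,0,0.8],[0,0.08,0,0,0,0,0.8],[0,0.07,0,0,0,0,0.8],[0,0.06,0,0,0,0,0.8],[0,0.04,0,0,0,0,0.8],[0,0.02,0,0,0,0,0.8],[0,0,0,0,0,0,0.8],[0,0,0,0,0,0,0.8]]}}

```text
time_s: 4.75
tcp_pos: [0.5466, 0.0801, 0.1785]
tool_rot: [-1.312, 1.035, -1.036]
contact_force: [0.1, -0.5, -0.4]
gripper_width: 0.028
```

Run:
```python
from h import *
s=status.state();print(s["tcp_pos"],s["tool_rot"],s["gripper_width"],s["contact_force"])
for n in ["wrist","scene","side"]:
    w=imaging.camera_params(n)
    cv2.imwrite(f"pics/{n}3.png",imaging.camera(n)[:,:,::-1])
    if n=="wrist": np.save("w3.npy",w,allow_pickle=True)
crop("pics/scene3.png","pics/s3c.png",230,150,350,300,4)
crop("pics/side3.png","pics/d3c.png",200,100,380,260,4)
```

```text
[0.54660811 0.08006031 0.17847749] [-1.31214801  1.0346162  -1.03602495] 0.027952123346491383 [ 0.13644096 -0.47033449 -0.4081611 ]
```

View pics/wrist3.png

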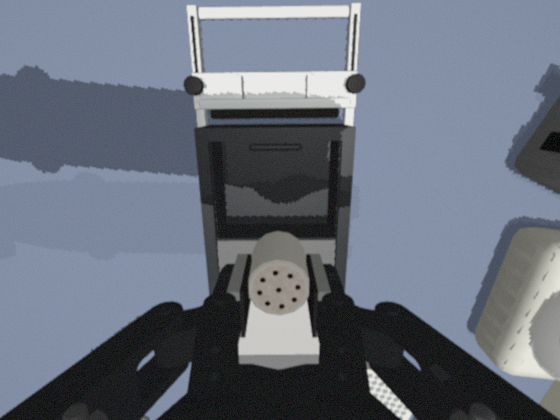

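View pics/d3c.png

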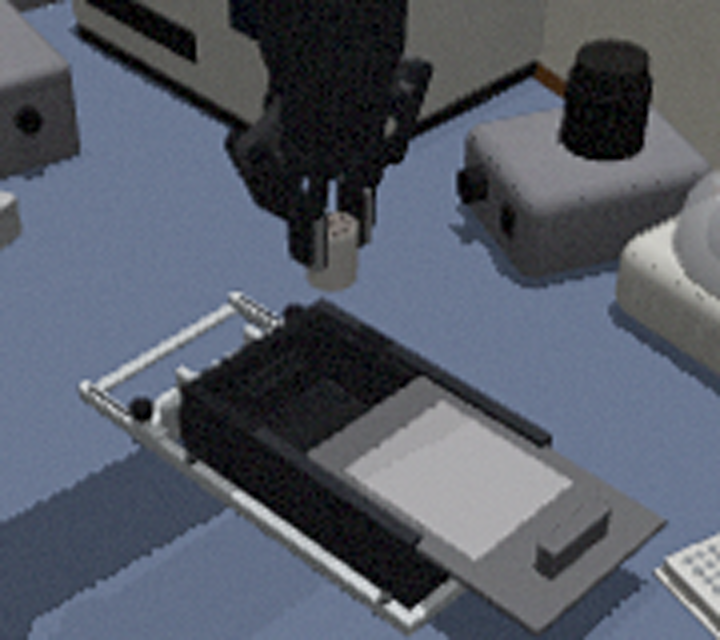

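The wrist view shows the box's end corners at (197,128) and (354,126), the lid's front edge at v≈239, and the held canister's top at (279,292).

Run:
```python
from h import *
w=np.load("w3.npy",allow_pickle=True).item()
im=cv2.imread("pics/wrist3.png")
cv2.imwrite("pics/w3c.png",cv2.resize(im[60:300,170:390],None,fx=2.5,fy=2.5,interpolation=cv2.INTER_CUBIC))
P={n:onplane(w,uv,z) for n,uv,z in [("TL",(196.5,128),.062),("TR",(354.5,126),.062),("lidFL",(218,239),.057),("lidFR",(337,239),.057),("can",(279,292),.1805),("S1",(196,108),.034),("S2",(356,107),.034)]}
for k,v in P.items(): print(k,v.round(4))
d=P["TR"]-P["TL"];print(np.degrees(np.arctan2(d[1],d[0])),np.linalg.norm(d))
a=np.radians(103.5);ux=np.array([np.cos(a),np.sin(a)])
m=(P["TL"]+P["TR"])[:2]/2;print("origin",m-.095*ux,"bay",m-.063*ux, "lid front x",((P["lidFL"]+P["lidFR"])[:2]/2-(m-.095*ux))@ux)
```

```text
TL [0.4711 0.129  0.062 ]
TR [0.5886 0.1584 0.062 ]
lidFL [0.5024 0.0391 0.057 ]
lidFR [0.6041 0.0632 0.057 ]
can [0.5481 0.078  0.1805]
S1 [0.4616 0.1418 0.034 ]
S2 [0.5919 0.1735 0.034 ]
14.00971486163023 0.12107255616668376
origin [0.55200706 0.05132616] bay [0.5445368  0.08244199] lid front x -0.0004898536803288375
```

View pics/w3c.png

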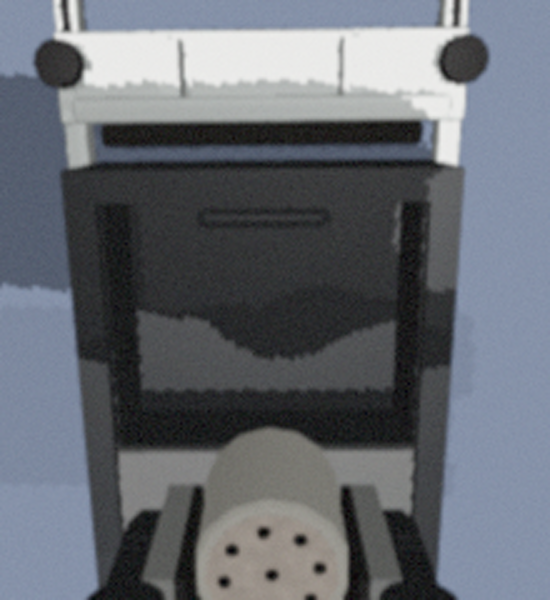

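Call:
{"op": "play_rows", "data": {"motion": [[-0.003,0.004,-0.02,0,0,0,0.8],[-0.003,0.003,-0.04,0,0,0,0.8],[0,0,-0.05,0,0,0,0.8],[0,0,-0.05,0,0,0,0.8],[0,0,-0.04,0,0,0,0.8],[0,0,-0.03,0,0,0,0.8],[0,0,-0.02,0,0,0,0.8],[0,0,-0.006,0,0,0,0.8],[0,0,0,0,0,0,0.8],[0,0,0,0,0,0,0.8]]}}

```text
time_s: 5.9
tcp_pos: [0.5443, 0.0854, 0.0513]
tool_rot: [-1.31, 1.033, -1.035]
contact_force: [-0.4, -0.3, -0.0]
gripper_width: 0.0279
```

Run:
```python
from h import *
s=status.state();print(s["tcp_pos"],s["tool_rot"],s["gripper_width"],s["contact_force"])
for n in ["wrist","scene"]:
    w=imaging.camera_params(n)
    cv2.imwrite(f"pics/{n}4.png",imaging.camera(n)[:,:,::-1])
    if n=="wrist": np.save("w4.npy",w,allow_pickle=True)
```

```text
[0.54425564 0.08540434 0.05128104] [-1.31015682  1.03276467 -1.03466376] 0.027876647851560465 [-0.43080839 -0.28974108 -0.03208483]
```

View pics/wrist4.png

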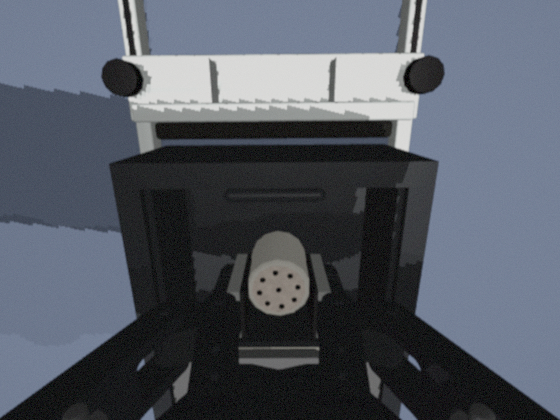

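Centred in the bay, nothing touching. I'll lower the last bit slowly, watching for contact.

Call:
{"op": "play_rows", "data": {"motion": [[0,0,-0.008,0,0,0,0.8],[0,0,-0.006,0,0,0,0.8],[0,0,-0.004,0,0,0,0.8],[0,0,-0.002,0,0,0,0.8],[0,0,0,0,0,0,0.8]]}}

```text
time_s: 6.5
tcp_pos: [0.5433, 0.0853, 0.0402]
tool_rot: [-1.312, 1.034, -1.034]
contact_force: [-0.6, 0.6, -0.1]
gripper_width: 0.0283
```

Call:
{"op": "play_rows", "data": {"motion": [[0,0,-0.002,0,0,0,0.8],[0,0,0,0,0,0,0.8]]}}

```text
time_s: 6.7
tcp_pos: [0.5437, 0.0854, 0.0399]
tool_rot: [-1.311, 1.034, -1.034]
contact_force: [-1.0, -0.1, 2.6]
gripper_width: 0.0284
```

Contact felt at z≈0.040 (2.6 N), so the canister is standing on the floor. I'll release and retreat.

Call:
{"op": "play_rows", "data": {"motion": [[0,0,0,0,0,0,0.6],[0,0,0,0,0,0,0.5],[0,0,0,0,0,0,0.45],[0,0,0,0,0,0,0.45],[0,0,0.01,0,0,0,0.45],[0,0,0.02,0,0,0,0.45],[0,0,0.04,0,0,0,0.45],[0,0,0.05,0,0,0,0.45],[0,0,0.06,0,0,0,0.45],[0,0,0.06,0,0,0,0.45],[0,-0.02,0.04,0,0,0,0.7],[0,-0.04,0,0,0,0,1],[0,-0.04,0,0,0,0,1],[0,-0.02,0,0,0,0,1],[0,0,0,0,0,0,1]]}}

```text
time_s: 8.2
tcp_pos: [0.5436, 0.0232, 0.1801]
tool_rot: [-1.31, 1.036, -1.038]
contact_force: [-0.2, -0.0, 0.4]
gripper_width: -0.0003
```

Run:
```python
from h import *
s=status.state();print(s["tcp_pos"],s["tool_rot"],s["gripper_width"],s["contact_force"])
for n in ["wrist","scene","side"]:
    w=imaging.camera_params(n)
    cv2.imwrite(f"pics/{n}5.png",imaging.camera(n)[:,:,::-1])
    if n=="wrist": np.save("w5.npy",w,allow_pickle=True)
crop("pics/side5.png","pics/d5c.png",200,100,400,260,4)
```

```text
[0.5436208  0.02319124 0.18006254] [-1.31036794  1.03577748 -1.03759503] -0.0002681397765698104 [-0.21538381 -0.04414237  0.37870148]
```

View pics/wrist5.png

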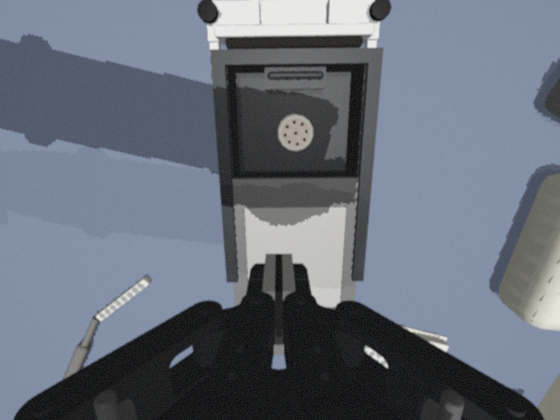

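View pics/d5c.png

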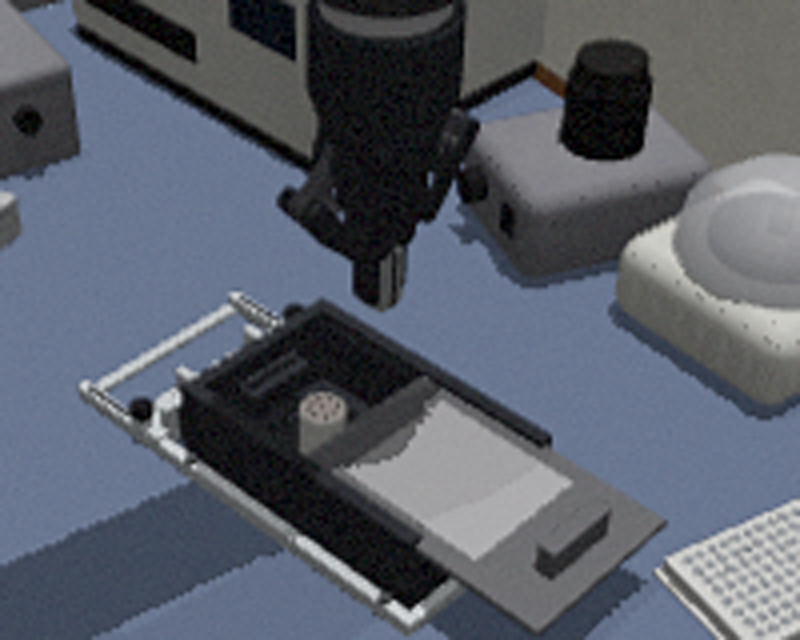

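The canister stands upright in the bay, top at (295,132) in wrist. Next, box axis, canister spot and the rib, for the push line.

```bash
python3 - <<'E'
from h import *
w=np.load("w5.npy",allow_pickle=True).item()
crop("pics/wrist5.png","pics/w5c.png",200,20,400,320,2)
P={n:onplane(w,uv,z) for n,uv,z in [("TL",(211,52),.062),("TR",(381.5,49),.062),("BL",(228,282),.062),("BR",(363,280),.062),("FL",(233,178),.057),("FR",(358,177),.057),("can",(295,132),.042)]}
c=sum(P[k] for k in("TL","TR","BL","BR"))[:2]/4
d=(P["TL"]+P["TR"]-P["BL"]-P["BR"])[:2];e=(P["TR"]-P["TL"]+P["BR"]-P["BL"])[:2]
a1=np.degrees(np.arctan2(d[1],d[0]));a2=np.degrees(np.arctan2(e[1],e[0]));print("c",c,a1,a2,np.linalg.norm(d)/2,np.linalg.norm(e)/2)
a=np.radians((a1+a2+90)/2);B=np.array([[np.cos(a),np.sin(a)],[-np.sin(a),np.cos(a)]])
O=(P["TL"]+P["TR"])[:2]/2-.095*B[0]
print("yaw",np.degrees(a),"O",O)
for k,v in P.items(): print(k,(B@(v[:2]-O)).round(4))
for x in(-.190,-.163): print(x,O+x*B[0])
s=np.array(status.state()["tcp_pos"])
for dz in(.004,.017,.030): print(dz,proj(w,s-[0,0,dz]))
# rib from first pics
ps=[imaging.camera_params("scene"),imaging.camera_params("side")]
E
python3 - <<'E'
import sys;sys.path.insert(0,'.')
from h import *
crop("pics/scene5.png","pics/s5c.png",240,200,340,300,6)
E
```

```text
c [0.55249742 0.05053261] 104.02882435925581 14.127211437222048 0.18850964126666087 0.12249166004325675
yaw 104.07801789823893 O [0.55275718 0.04982946]
TL [0.095  0.0612]
TR [ 0.095  -0.0612]
BL [-0.0936  0.0615]
BR [-0.0934 -0.0612]
FL [0.0015 0.0518]
FR [ 0.0008 -0.0517]
can [ 0.0368 -0.0003]
-0.19 [ 0.59897333 -0.13446397]
-0.163 [ 0.59240577 -0.1082749 ]
0.004 [278.24293033 273.43578038]
0.017 [278.24900674 260.71439154]
0.03 [278.25421094 249.81905297]
```

View pics/w5c.png

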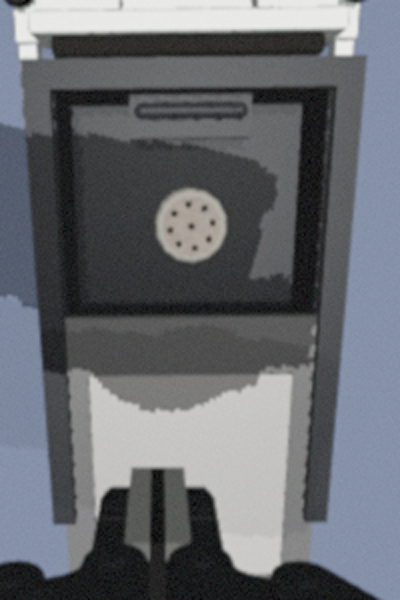

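View pics/s5c.png

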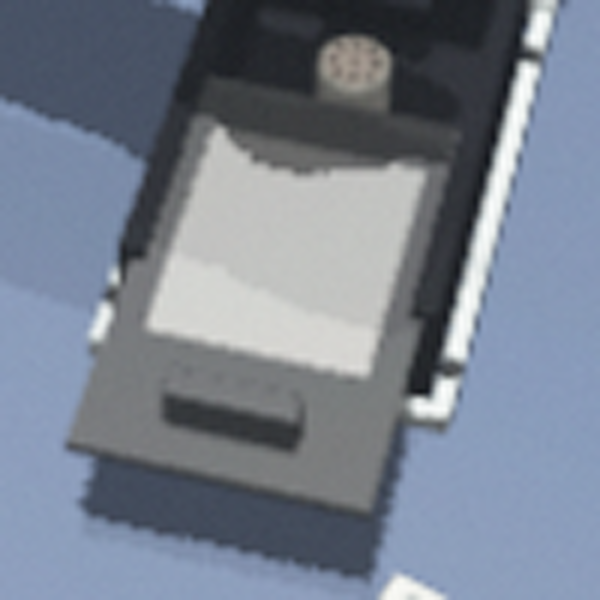

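Call:
{"op": "play_rows", "data": {"motion": [[0.01,-0.03,0,0,0,0.003,1],[0.025,-0.07,0,0,0,0,1],[0.025,-0.07,-0.02,0,0,0,1],[0.025,-0.07,-0.03,0,0,0,1],[0.016,-0.045,-0.04,0,0,0,1],[0.008,-0.025,-0.04,0,0,0,1],[0,0,-0.04,0,0,0,1],[0,0,-0.026,0,0,0,1],[0,0,-0.004,0,0,0,1],[0,0,0,0,0,0,1]]}}

```text
time_s: 9.35
tcp_pos: [0.5982, -0.1281, 0.0795]
tool_rot: [-1.315, 1.026, -1.025]
contact_force: [0.5, -0.5, 0.2]
gripper_width: -0.0001
```

Run:
```python
from h import *
s=status.state();print(s["tcp_pos"],s["tool_rot"],s["gripper_width"],s["contact_force"])
for n in ["wrist","scene","side"]:
    w=imaging.camera_params(n)
    cv2.imwrite(f"pics/{n}6.png",imaging.camera(n)[:,:,::-1])
    if n=="wrist": np.save("w6.npy",w,allow_pickle=True)
crop("pics/side6.png","pics/d6c.png",220,120,400,260,4)
O=np.array([.55276,.04983]);a=np.radians(104.08);B=np.array([[np.cos(a),np.sin(a)],[-np.sin(a),np.cos(a)]])
print(B@(np.array(s["tcp_pos"][:2])-O))
```

```text
[ 0.59824219 -0.12812458  0.07947772] [-1.31547471  1.02569622 -1.02452469] -0.00013546473413409988 [ 0.50777293 -0.4988804   0.2184072 ]
[-0.18367303 -0.00082361]
```

View pics/wrist6.png

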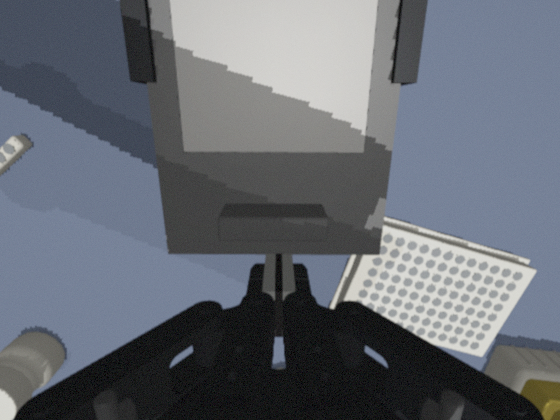

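View pics/d6c.png

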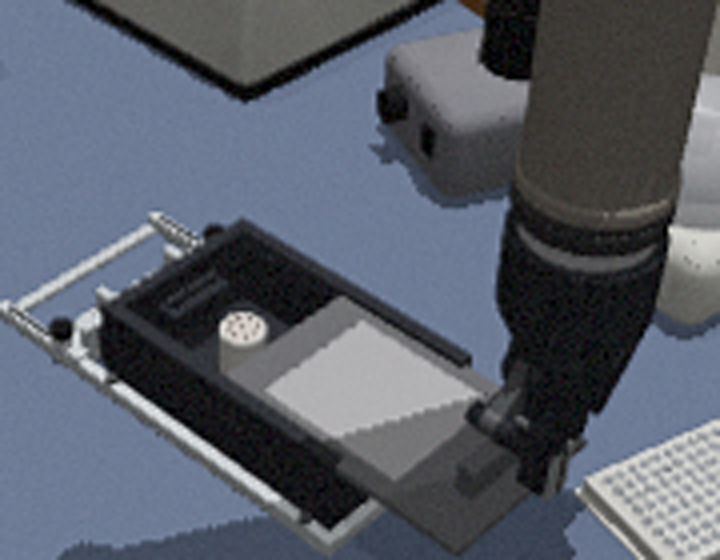

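The fingertips (279,258) stand behind the rib; the rib's rear face spans (218..328, 217..240) and the lid's rear edge spans (168,254) to (381,254). I'll check the lateral offset.

Run:
```python
from h import *
w=np.load("w6.npy",allow_pickle=True).item()
O=np.array([.55276,.04983]);a=np.radians(104.08);B=np.array([[np.cos(a),np.sin(a)],[-np.sin(a),np.cos(a)]])
for n,uv,z in [("RL",(168,254),.057),("RR",(381,253),.057),("ribL",(218.5,217),.078),("ribR",(328,217),.078),("ribLb",(218.5,240),.057),("ribRb",(327,240),.057),("labelBL",(182,151),.057),("labelBR",(364,152),.057),("boxL",(131,81),.062),("boxR",(417,82),.062)]:
    X=onplane(w,uv,z);print(n,X.round(4),(B@(X[:2]-O)).round(4))
s=status.state()["tcp_pos"];print(proj(w,[s[0],s[1],s[2]-.017]))
crop("pics/wrist6.png","pics/w6c.png",150,190,400,330,3)
```

```text
RL [ 0.5403 -0.1374  0.057 ] [-0.1786  0.0577]
RR [ 0.6509 -0.1091  0.057 ] [-0.178  -0.0565]
ribL [ 0.5651 -0.1018  0.078 ] [-0.1501  0.0249]
ribR [ 0.6121 -0.0901  0.078 ] [-0.1501 -0.0235]
ribLb [ 0.565  -0.1228  0.057 ] [-0.1704  0.0301]
ribRb [ 0.6206 -0.1088  0.057 ] [-0.1704 -0.0272]
labelBL [ 0.5394 -0.0812  0.057 ] [-0.1239  0.0448]
labelBR [ 0.6245 -0.0604  0.057 ] [-0.1244 -0.0428]
boxL [ 0.5148 -0.0557  0.062 ] [-0.0931  0.0625]
boxR [ 0.6355 -0.0259  0.062 ] [-0.0935 -0.0618]
[278.14014965 270.9853304 ]
```

View pics/w6c.png

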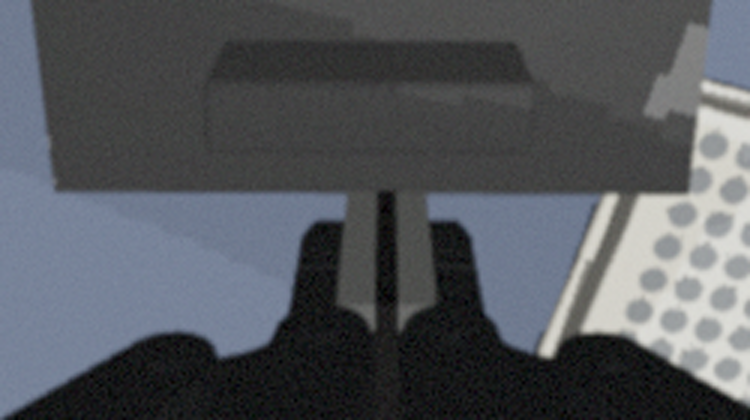

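The rib is centred to about 1.5 mm of the tool, with its rear face about 11 mm ahead of the pads. I'll push gently along the box axis, about 4 mm per row.

Call:
{"op": "play_rows", "data": {"motion": [[-0.003,0.004,-0.002,0,0,0,1],[-0.002,0.006,-0.002,0,0,0,1],[-0.001,0.004,0,0,0,0,1],[-0.001,0.004,0,0,0,0,1],[-0.001,0.004,0,0,0,0,1],[-0.001,0.004,0,0,0,0,1],[-0.002,0.008,0,0,0,0,1],[-0.002,0.008,0,0,0,0,1]]}}

```text
time_s: 10.3
tcp_pos: [0.5915, -0.1086, 0.0776]
tool_rot: [-1.315, 1.027, -1.027]
contact_force: [-0.5, -0.4, 0.7]
gripper_width: 0.0
```

Call:
{"op": "play_rows", "data": {"motion": [[-0.002,0.008,0,0,0,0,1],[-0.002,0.008,0,0,0,0,1],[-0.002,0.008,0,0,0,0,1],[-0.002,0.008,0,0,0,0,1],[-0.002,0.008,0,0,0,0,1],[-0.002,0.008,0,0,0,0,1]]}}

```text
time_s: 10.9
tcp_pos: [0.5854, -0.0843, 0.0775]
tool_rot: [-1.315, 1.027, -1.027]
contact_force: [0.2, -0.4, 0.3]
gripper_width: -0.0002
```

```bash
cat > look.py <<'E'
from h import *
import sys
k=sys.argv[1]
s=status.state();print(np.round(s["tcp_pos"],4),np.round(s["contact_force"],1))
w=imaging.camera_params("wrist");cv2.imwrite(f"pics/wrist{k}.png",imaging.camera("wrist")[:,:,::-1]);np.save(f"w{k}.npy",w,allow_pickle=True)
cv2.imwrite(f"pics/side{k}.png",imaging.camera("side")[:,:,::-1])
crop(f"pics/side{k}.png",f"pics/d{k}c.png",210,150,380,260,4)
O=np.array([.55276,.04983]);a=np.radians(104.08);B=np.array([[np.cos(a),np.sin(a)],[-np.sin(a),np.cos(a)]])
print("boxframe0",(B@(np.array(s["tcp_pos"][:2])-O)).round(4),"F along",(B@np.array(s["contact_force"][:2])).round(2))
E
python3 look.py 7
```

```text
[ 0.5854 -0.0843  0.0775] [ 0.2 -0.4  0.3]
boxframe0 [-0.1381  0.0009] F along [-0.43 -0.12]
```

View pics/wrist7.png

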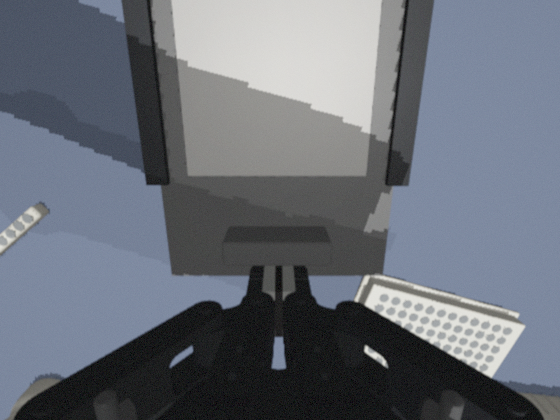

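View pics/d7c.png

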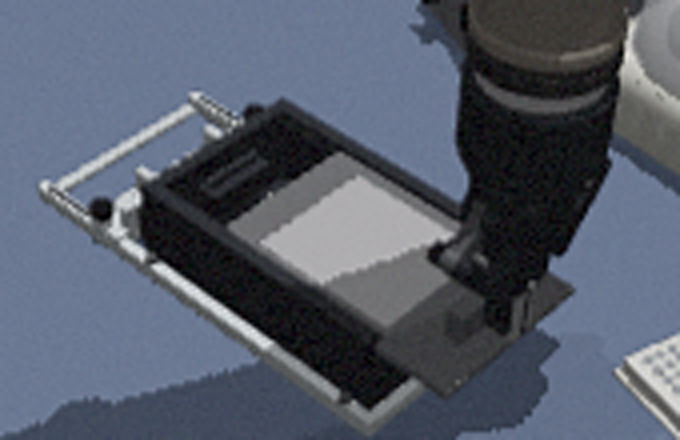

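The lid slides in freely (rib now against the pads, rear edge at v≈275). I'll continue to just before the ridge.

Call:
{"op": "play_rows", "data": {"motion": [[-0.002,0.008,0,0,0,0,1],[-0.002,0.008,0,0,0,0,1],[-0.002,0.008,0,0,0,0,1],[-0.002,0.008,0,0,0,0,1],[-0.002,0.008,0,0,0,0,1],[-0.002,0.008,0,0,0,0,1],[-0.002,0.008,0,0,0,0,1],[-0.001,0.004,0,0,0,0,1],[0,0,0,0,0,0,1]]}}

```text
time_s: 11.9
tcp_pos: [0.578, -0.054, 0.0776]
tool_rot: [-1.315, 1.026, -1.026]
contact_force: [0.0, 0.1, 0.7]
gripper_width: 0.0001
```

```bash
python3 look.py 8
```

```text
[ 0.578  -0.054   0.0776] [0.  0.1 0.7]
boxframe0 [-0.1068  0.0008] F along [ 0.04 -0.04]
```

View pics/wrist8.png

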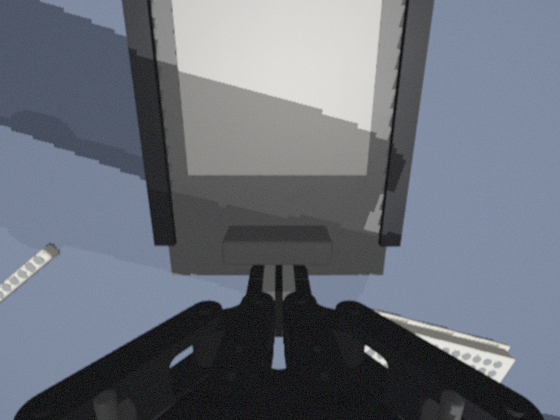

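View pics/d8c.png

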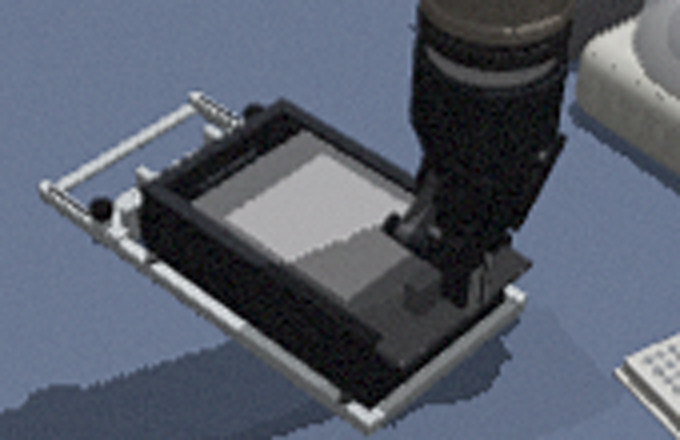

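```bash
cat > rem.py <<'E'
from h import *
import sys
k,vl,vb=sys.argv[1],float(sys.argv[2]),float(sys.argv[3])
w=np.load(f"w{k}.npy",allow_pickle=True).item()
O=np.array([.55276,.04983]);a=np.radians(104.08);u=np.array([np.cos(a),np.sin(a)])
L=(onplane(w,(278,vl),.057)[:2]-O)@u;Bx=(onplane(w,(278,vb),.062)[:2]-O)@u
print("lid rear",L.round(4),"box rear",Bx.round(4),"remaining",(Bx-L).round(4))
E
python3 rem.py 7 275 185; python3 rem.py 8 274 244.5
```

```text
lid rear -0.1446 box rear -0.0934 remaining 0.0512
lid rear -0.1127 box rear -0.093 remaining 0.0197
```

Call:
{"op": "play_rows", "data": {"motion": [[-0.001,0.004,0,0,0,0,1],[-0.001,0.004,0,0,0,0,1],[-0.001,0.004,0,0,0,0,1],[-0.001,0.004,0,0,0,0,1],[-0.001,0.004,0,0,0,0,1],[-0.001,0.004,0,0,0,0,1],[-0.001,0.004,0,0,0,0,1]]}}

```text
time_s: 12.7
tcp_pos: [0.5747, -0.0414, 0.0776]
tool_rot: [-1.316, 1.026, -1.028]
contact_force: [0.9, -4.1, 0.3]
gripper_width: -0.0001
```

Call:
{"op": "play_rows", "data": {"motion": [[-0.001,0.004,0,0,0,0,1],[-0.001,0.004,0,0,0,0,1],[0,0,0,0,0,0,1]]}}

```text
time_s: 13.0
tcp_pos: [0.5737, -0.0375, 0.0776]
tool_rot: [-1.315, 1.027, -1.028]
contact_force: [0.9, -4.3, 0.3]
gripper_width: -0.0003
```

```bash
python3 look.py 9
```

```text
[ 0.5737 -0.0375  0.0776] [ 0.9 -4.3  0.3]
boxframe0 [-0.0898  0.001 ] F along [-4.37  0.16]
```

View pics/wrist9.png

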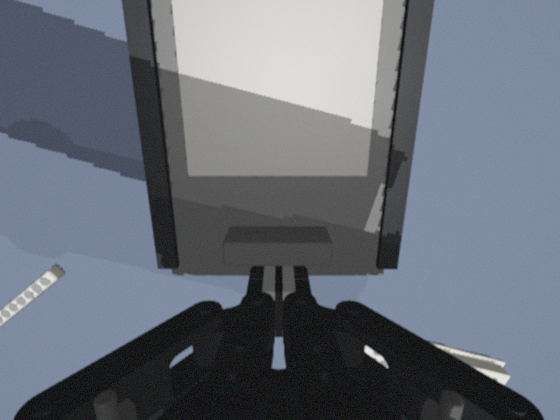

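View pics/d9c.png

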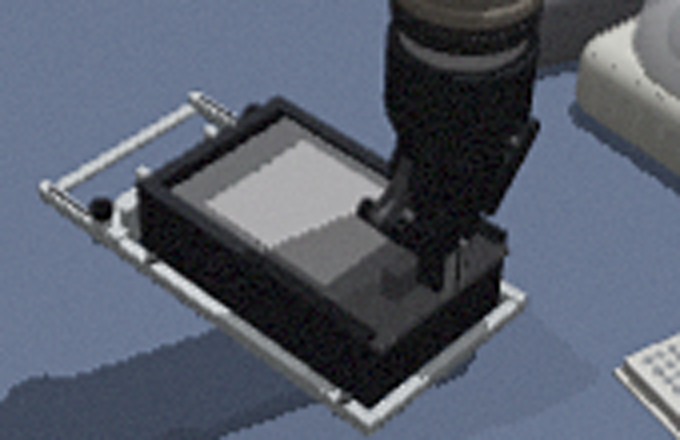

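```bash
python3 rem.py 9 274 268
python3 - <<'E'
from h import *
crop("pics/side9.png","pics/d9s.png",210,150,290,215,8)
E
```

```text
lid rear -0.0958 box rear -0.0894 remaining 0.0064
```

Call:
{"op": "play_rows", "data": {"motion": [[-0.001,0.004,0,0,0,0,1],[-0.001,0.004,0,0,0,0,1],[-0.0005,0.002,0,0,0,0,1]]}}

```text
time_s: 13.4
tcp_pos: [0.5731, -0.0344, 0.0779]
tool_rot: [-1.316, 1.025, -1.031]
contact_force: [2.3, -8.1, -0.3]
gripper_width: 0.0001
```

Call:
{"op": "play_rows", "data": {"motion": [[-0.0005,0.002,0,0,0,0,1],[-0.0005,0.002,0,0,0,0,1]]}}

```text
time_s: 13.6
tcp_pos: [0.573, -0.034, 0.0781]
tool_rot: [-1.317, 1.024, -1.034]
contact_force: [2.7, -9.5, 1.0]
gripper_width: -0.0001
```

The box has reached the stop and the force is rising (about 10 N). I'll continue in 1 mm steps.

Call:
{"op": "play_rows", "data": {"motion": [[-0.0005,0.002,0,0,0,0,1],[-0.0005,0.002,0,0,0,0,1]]}}

```text
time_s: 13.8
tcp_pos: [0.5722, -0.0314, 0.078]
tool_rot: [-1.316, 1.026, -1.033]
contact_force: [1.7, -6.2, -0.5]
gripper_width: 0.0002
```

Call:
{"op": "play_rows", "data": {"motion": [[-0.0005,0.002,0,0,0,0,1],[-0.0005,0.002,0,0,0,0,1]]}}

```text
time_s: 14.0
tcp_pos: [0.5711, -0.0274, 0.0777]
tool_rot: [-1.316, 1.026, -1.029]
contact_force: [1.4, -6.7, -0.6]
gripper_width: -0.0002
```

```bash
python3 look.py 10
```

```text
[ 0.5711 -0.0274  0.0777] [ 1.4 -6.7 -0.6]
boxframe0 [-0.0794  0.001 ] F along [-6.88  0.32]
```

View pics/wrist10.png

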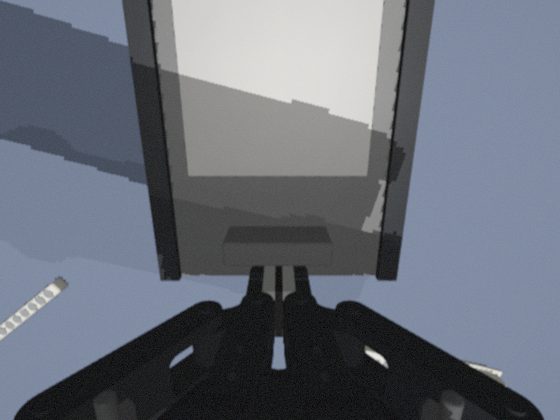

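View pics/d10c.png

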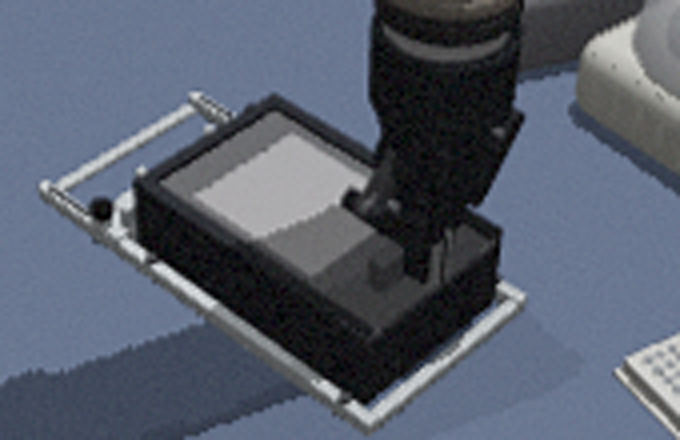

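```bash
crop(){ :; }; python3 rem.py 10 274 279
python3 - <<'E'
from h import *
crop("pics/wrist10.png","pics/w10c.png",140,200,420,300,2.8)
crop("pics/side10.png","pics/d10s.png",210,160,290,225,8)
E
```

```text
lid rear -0.0855 box rear -0.0855 remaining -0.0001
```

View pics/w10c.png

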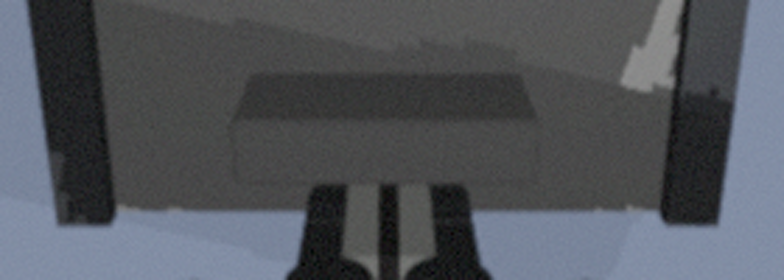

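View pics/d10s.png

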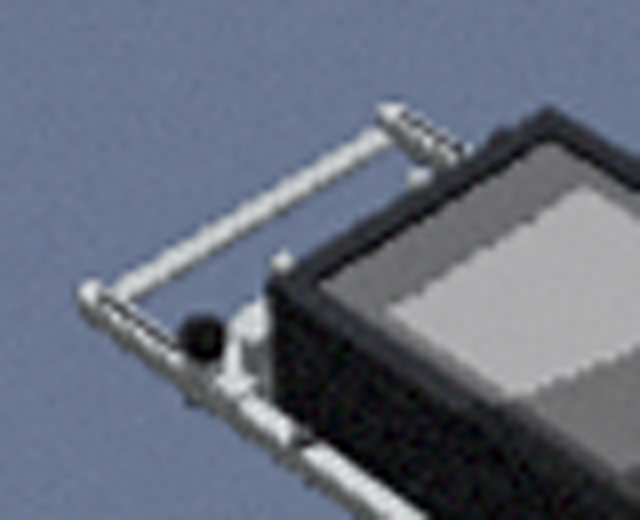

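The lid's rear edge (v≈275) is now flush with the box end (v≈279.6) by ray-casting, about 0 mm left, and the push fell from 9.9 to 6.4 N as it snapped. I'll confirm the end stop with a small further press.

Call:
{"op": "play_rows", "data": {"motion": [[-0.0005,0.002,0,0,0,0,1],[-0.0005,0.002,0,0,0,0,1]]}}

```text
time_s: 14.3
tcp_pos: [0.5711, -0.0274, 0.0779]
tool_rot: [-1.317, 1.025, -1.032]
contact_force: [3.1, -9.8, 0.1]
gripper_width: -0.0001
```

Call:
{"op": "play_rows", "data": {"motion": [[-0.0005,0.002,0,0,0,0,1],[0,0,0,0,0,0,1]]}}

```text
time_s: 14.5
tcp_pos: [0.5711, -0.0273, 0.0781]
tool_rot: [-1.317, 1.024, -1.034]
contact_force: [3.7, -9.8, -0.1]
gripper_width: 0.0002
```

```bash
python3 look.py 11
python3 - <<'E'
from h import *
crop("pics/wrist11.png","pics/w11c.png",140,200,420,300,2.8)
E
```

```text
[ 0.5711 -0.0273  0.0781] [ 3.7 -9.8 -0.1]
boxframe0 [-0.0792  0.001 ] F along [-10.38  -1.17]
```

View pics/w11c.png

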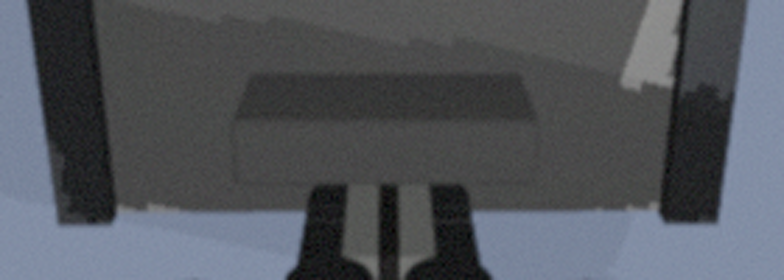

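The force rose to 10.4 N with no further motion and an unchanged relative position, so the lid is at its end stop. Backing off.

Call:
{"op": "play_rows", "data": {"motion": [[0.001,-0.004,0,0,0,0,1],[0.001,-0.004,0,0,0,0,1],[0.001,-0.004,0,0,0,0,1],[0.001,-0.004,0,0,0,0,1],[0.002,-0.008,0,0,0,0,1],[0.003,-0.012,0,0,0,0,1],[0.004,-0.016,0,0,0,0,1],[0.006,-0.024,0,0,0,0,1],[0.005,-0.02,0.03,0,0,0,1],[0.005,-0.02,0.06,0,0,0,1],[0.005,-0.02,0.07,0,0,0,1],[0,0,0.08,0,0,0,1],[0,0,0.04,0,0,0,1],[0,0,0,0,0,0,1]]}}

```text
time_s: 16.0
tcp_pos: [0.5896, -0.0925, 0.2219]
tool_rot: [-1.31, 1.021, -1.034]
contact_force: [-1.0, 0.7, 1.0]
gripper_width: 0.0002
```

```bash
python3 look.py 12;python3 - <<'E'
from h import *
cv2.imwrite("pics/scene12.png",imaging.camera("scene")[:,:,::-1])
E
```

```text
[ 0.5896 -0.0925  0.2219] [-1.   0.7  1. ]
boxframe0 [-0.147  -0.0011] F along [0.88 0.84]
```

View pics/wrist12.png

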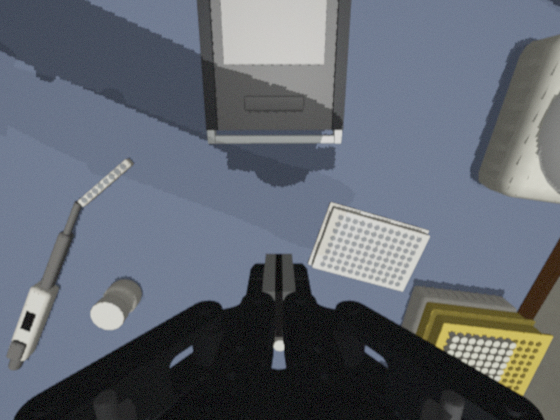

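View pics/d12c.png

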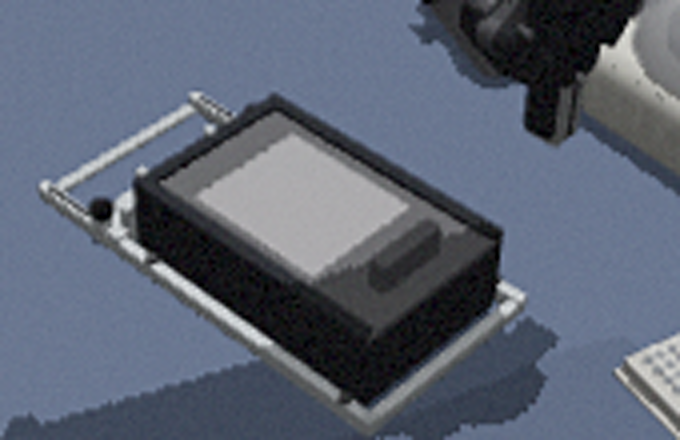

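View pics/scene12.png

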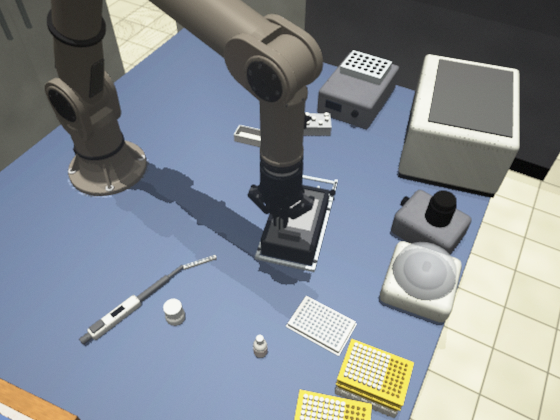

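The lid is flush, the box stands flat in the frame and the bystanders are unmoved. One last look at the leading edge from above.

Call:
{"op": "play_rows", "data": {"motion": [[-0.01,0.03,0,0,0,0,1],[-0.02,0.065,0,0,0,0,1],[-0.02,0.065,0,0,0,0,1],[-0.02,0.065,0,0,0,0,1],[-0.02,0.06,0,0,0,0,1],[0,0,0,0,0,0,1],[0,0,0,0,0,0,1]]}}

```text
time_s: 16.85
tcp_pos: [0.5406, 0.0538, 0.2164]
tool_rot: [-1.318, 1.026, -1.022]
contact_force: [0.1, -1.2, -0.1]
gripper_width: -0.0003
```

```bash
python3 look.py 13;python3 - <<'E'
from h import *
crop("pics/wrist13.png","pics/w13c.png",170,40,390,300,2.2)
E
```

```text
[0.5406 0.0538 0.2164] [ 0.1 -1.2 -0.1]
boxframe0 [0.0068 0.0108] F along [-1.2   0.18]
```

View pics/w13c.png

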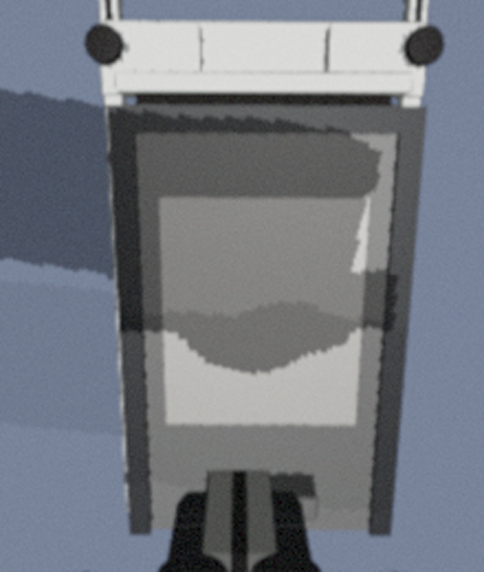

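The lid's front edge (crop v≈133) runs parallel to the end wall (outer edge at v≈107), with no dark gap. I'll check the numbers.

Run:
```python
from h import *
w=np.load("w13.npy",allow_pickle=True).item()
O=np.array([.55276,.04983]);a=np.radians(104.08);u=np.array([np.cos(a),np.sin(a)])
f=lambda x,y:(170+x/2.2-.25,40+y/2.2-.25)
g=lambda x,y,z:(onplane(w,f(x,y),z)[:2]-O)@u
for x in(150,260,390): print(g(x,107,.062).round(4),g(x,133,.062).round(4),g(x,133,.057).round(4))
print("rear lid",g(340,530,.057).round(4),"rear box",g(380,534,.062).round(4),g(140,534,.062).round(4))
```

```text
0.1027 0.0932 0.0933
0.1028 0.0933 0.0934
0.1028 0.0933 0.0935
rear lid -0.087 rear box -0.0861 -0.0865
```

```bash
python3 -c "
from plant import ctrl,status
print(status.state()['time_s']);print(ctrl.finish_job())"
```

```text
16.95
the job is handed in; nothing more can be done
None
```

The canister is standing upright in the open bay and the lid is snapped fully home. I handed the job in at 16.95 s. No verdict came back.

- **Canister:** I lowered it until it touched the bay floor (2.6 N), then released it. It stands about 37 mm to +x of the box's origin, roughly 5 mm past the named point, and clear of the bracket. It was upright when last seen, before the lid closed over it.
- **Lid:** I pushed it by the rib in steps of 1 to 4 mm. The box slid about 8 mm to the stop. The lid climbed the ridge at about 10 N, and the push then dropped to about 6.5 N as it snapped down.
- **End stop:** A light press after the snap raised the push to about 10.5 N with no further movement. That was the highest push I read, against the 25 N limit on the stop; readings came only at the end of each short call.
- **Last checks:** The lid's front edge measured within 0.5 mm of the end wall. Its rear edge was flush with the box end to within 1 mm, which is as well as I could measure it. In the last pictures the box was flat and square in its frame, the bystanders looked unmoved by eye, and the gripper was clear of everything.
- **Disagreement:** I first estimated about 14 mm between the box and the stop from the pictures, but the box moved only about 8 mm. The box meeting the stop is therefore inferred from the force rising, not measured directly.

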